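Hang the long caddy on the twin pins

ROBOT

A 6-joint arm with a two-finger parallel gripper is mounted at the origin on the work surface. World frame = base frame: x ahead of the robot, y to its left, z up, the work surface at z = 0. Lengths are in m, angles in rad, forces in N, time in s.
With the tool pointing down it reaches from about 0.275 to 0.75 m from the base axis. Payload 10.2 kg.
Tool frame: the origin (TCP) lies midway between the tips of the shut fingers; the grasp point (between the pads) lies 19 mm behind it; z points along the fingers, x is the direction in which the jaws open and shut, and the axes are right-handed (so a half turn about z gives the same grasp; the last joint's range is limited). The gripper opens to 88 mm and grips with 3 to 60 N. Pads are 18 mm wide; open, the fingers measure 123 mm over their backs; the gripper's body (75 mm by 187 mm) begins 45 mm behind the grasp point.
Start: joints at [-1.438, 0.313, 1.498, -0, 1.331, -0.223], TCP at [0.183, -0.492, 0.215] pointing down, gripper open.
Joint ranges: [-2.94, 2.94], [-0.97, 2.17], [0.19, 2.56], [-1.23, 4.37], [0.02, 3.11], [-2.88, 2.88]. Speed limits (rad/s): [2.39, 2.39, 3.01, 3.14, 3.14, 3.14].

INTERFACE

Orientations are given as a 3x3 rotation matrix whose columns are the frame's x, y, z axes.
In Python, from rig import ctrl gives the robot as it stands.
- The arm moves only by the shell command python3 -m creep 'ROWS' [FORCE]. ROWS is JSON, a list of rows, each a list of 3 entries, a list of its own where there are three numbers: the shift along the tool's x, y, z in cm, then the turn, a rotation vector about the tool's x, y, z in rad, then the gripper command: -1 is fully open, 1 is shut, values between are in proportion. A call has 1 to 12 rows; each row is the pose to reach, as a shift and turn from the pose commanded when the call began, along the tool's axes at that moment; what a row does not reach only later rows make up. A row lasts 1/12 s, in which the tool goes at most 41.7 mm and 7.16 degrees, less where a joint would pass 70% of its speed; a pose out of reach is approached as far as the arm can. A call with a gripper value outside its range is refused whole. The fingers move at their own pace and stop on an object; FORCE is the grip in N (left out, the last holds). Time passes only in rows, so rows that repeat a pose let the fingers close. It gives the time, the measured TCP pose, the force and the opening at its end, in the units of the state.
- ctrl.observe(): the state, without advancing time (a new reading comes with each control period).
- ctrl.read_camera(name): name is "side" or "top"; returns a dict with "image" (384x512x3 uint8, red, green, blue), "fx", "fy", "cx", "cy" (pixels), "k1" (the pictures are not rectified: a ray, as slopes to the right and down, at radius r is drawn at 1 + k1 r^2 times it, then the intrinsics apply), "extrinsics" (4x4, takes a point from camera to world coordinates). Camera axes: x right, y down, z forward; pixel columns grow to the right and rows downward; lengths in m; the calibration is good to about 2 mm. A picture is of the moment at which its call begins. There is no depth.
- ctrl.job_done(): hands the job in, once; it reports no verdict.
The state is a dict: "time_s": time; "qpos": joint angles; "dq": joint speeds; "tau": joint torques, N m; "eef_pos": TCP position; "tool_rot": TCP orientation; "force": force on the tool from outside, world axes, zero at the start; "moment": the same for the moment, N m; "grip_width": opening from 0.0 (shut) to 1.0 (fully open).
Only numpy, scipy, OpenCV 4.12 (cv2) and the standard library are available. Lean on these libraries where they do the work, as an engineer would, in place of code of your own. Each camera call takes 0.05 s, during which the arm holds its last target.

TASK

Two wooden caddies with a holed ear at each end stand on the pantry table. Pick up the longer one, the one whose two ear holes are as far apart as the two upright steel pins of the wooden stand, and hang it there: both pins through both holes at once, lowered (not dropped) until both ears rest on the stand's posts, then let go. Leave the shorter caddy and the glass jar standing where they are.

Things in the scene. Friction and masses are not known exactly. Their poses are not given: they have to be found in the camera images.
- long_caddy_grip (a point): Longer wooden caddy, loose, 208 (y) x 84 (x) mm: open box 92 long, 70 high; middle divider 18 thick (x), 80 long rises to 120 as handle. Ear at each y end 62 wide, 12 thick, underside 58 above the bottom, with upright through hole 31 dia, 80 from the middle (160 apart). Point: in handle, 98 above bottom, 22 below its top; pinch across x. z up; same either way round. About 0.35 kg.
- pins_mid (a point): Fixed wooden stand: foot 230 (y) x 80 (x) x 18 mm and two posts 40 (y) x 44 (x), tops 100 mm above the table, 160 apart (120 clear between, for the caddy's box). From each post top's centre a steel pin, 10 dia, round tip, rises 40 mm. Point: midway between the pins at post-top height; y from pin to pin, z up. With the long caddy home, its point is 40 mm above this one.
- short_caddy_grip (a point): Bystander: the shorter wooden caddy, loose, same make, height and width but 158 mm long, its holes only 110 mm apart, so it does not fit the pins. Point in its handle, 98 mm above its bottom; axes as for the longer one. To be left standing where it is.
- jar: Bystander: empty glass jar with a steel screw lid, 76 mm diameter, 115 mm high, upright, loose. Origin: centre of its underside. To be left standing.
Not all that is in view belongs to the job. Leave any purple look-alike of the part that bears long_caddy_grip alone. There is more than one size of the part that bears pins_mid; the job needs the smaller.

How it is judged:
On the way:
1. the long caddy is lifted clear above the pins (z of long_caddy_grip in the frame of pins_mid above 0.078 m), for 0.1 s.
At the end, for the whole second after the job is handed in: The long caddy hangs on the stand, both pins through its ear holes and both ears on the posts: its point within 15 mm sideways of the pins' midpoint and 32 to 48 mm above it, its length within 14 degrees of the line of the pins, level within 6 degrees, at rest and released (horizontal distance between long_caddy_grip and pins_mid below 0.015 m and z of long_caddy_grip in the frame of pins_mid between 0.032 and 0.048 m and angle between the y axis of long_caddy_grip and the y axis of pins_mid, either way round below 0.25 rad and angle between long_caddy_grip's own z axis and vertical below 0.1 rad and linear speed of long_caddy below 0.02 m/s); the robot touches nothing.
It fails at once if the long caddy is dropped onto the stand (falls faster than 0.6 m/s along the pins) (linear speed of long_caddy above 0.6 m/s and horizontal distance between long_caddy_grip and pins_mid below 0.03 m and z of long_caddy_grip in the frame of pins_mid below 0.078 m).
It fails at once if the short caddy is moved by more than 30 mm (distance of short_caddy_grip from where it was at the start of the episode above 0.03 m).
It fails at once if the jar is moved by more than 30 mm or tipped (distance of jar from where it was at the start of the episode above 0.03 m or angle between jar's own z axis and vertical above 0.35 rad).
It also fails if it takes over 40 s, if anything falls off the work surface, if the arm or the gripper's body presses on something with over 40 N, if the wrist force passes 120 N, or if a joint passes its speed limit or range.

## Working session

There is one attempt and no reset: what is moved stays moved. The work goes in short steps, Python scripts to look and compute and a shell command to move; the robot and the scene stay as the last step left them, time stands still between calls to the robot, and variables do not carry over. Pictures are saved under pics/ and viewed, and the job is handed in when it is done.

```bash
mkdir -p pics; ls; python3 - <<'E'
from rig import ctrl
import cv2,numpy as np
s=ctrl.observe()
for k in s: print(k,np.round(s[k],4).tolist())
for n in("side","top"):
    d=ctrl.read_camera(n)
    cv2.imwrite(f"pics/{n}0.png",d["image"][:,:,::-1]); print(n,d["fx"],d["fy"],d["cx"],d["cy"],d["k1"]);print(np.round(d["extrinsics"],4))
E
```

```text
pics
time_s 0.0
qpos [-1.4384, 0.3134, 1.4984, -0.0, 1.331, -0.2234]
dq [0.0004, 0.0007, 0.0004, 0.0014, -0.0004, -0.0011]
tau [-0.0017, -40.2211, -25.2271, 0.0693, 0.0353, -0.0001]
eef_pos [0.1828, -0.4918, 0.2145]
tool_rot [[0.3483, -0.9374, -0.0002], [-0.9374, -0.3483, 0.0013], [-0.0013, -0.0003, -1.0]]
force [1.0445, -0.2475, -0.2796]
moment [-0.0347, -0.0189, -0.0253]
grip_width 1.0046
side 354.41684703764133 354.41684703764133 251.96834143504114 193.0336994744626 -0.050601614980101614
[[-0.8111 -0.3197  0.4898 -0.0075]
 [-0.5847  0.4634 -0.6659  0.6141]
 [-0.0141 -0.8265 -0.5628  0.6709]
 [ 0.      0.      0.      1.    ]]
top 475.41357324532584 475.41357324532584 256.60230422876225 181.59336417639554 -0.05086441708902067
[[-0.005  -0.9917  0.1286  0.2773]
 [-0.9999  0.0068  0.013  -0.0589]
 [-0.0137 -0.1285 -0.9916  1.7159]
 [ 0.      0.      0.      1.    ]]
```

View pics/side0.png

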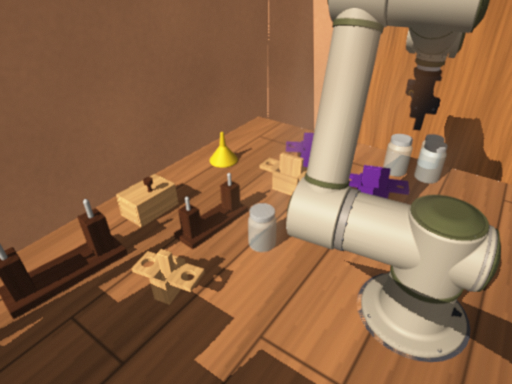

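View pics/top0.png

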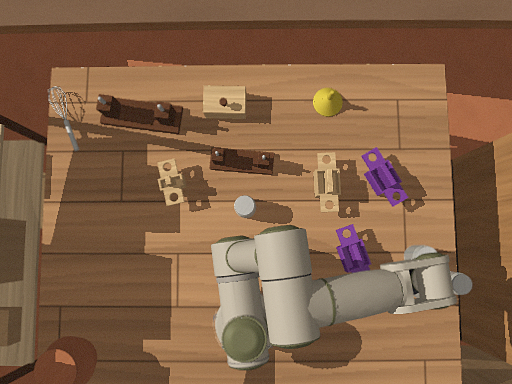

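The top view shows wooden caddies at (327,182), probably the long one, and at (171,182), probably the short one. Purple look-alikes are at (383,177) and (352,248). Stands are at (242,160), smaller, and (140,113), larger. The jar is at (245,206). A yellow funnel, a box and a whisk are other clutter. Next is a close crop to check the choice.

```bash
python3 - <<'E'
import cv2,numpy as np
t=cv2.imread("pics/top0.png"); s=cv2.imread("pics/side0.png")
a=cv2.resize(t[130:230,150:350],(800,400),interpolation=cv2.INTER_CUBIC)
cv2.imwrite("pics/crop_top.png",a)
b=cv2.resize(s[120:310,120:320],(600,570),interpolation=cv2.INTER_CUBIC)
cv2.imwrite("pics/crop_side.png",b)
E
```

```text
(no output)
```

View pics/crop_top.png

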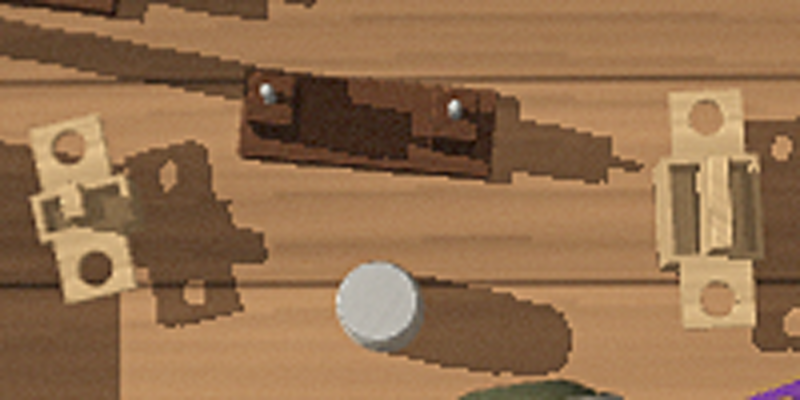

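View pics/crop_side.png

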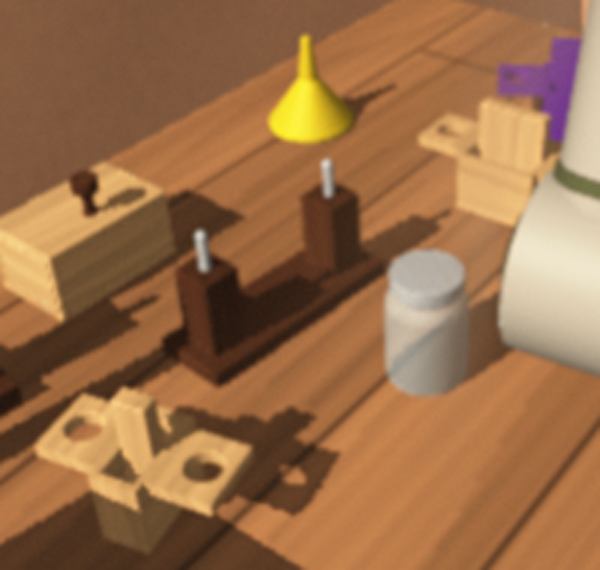

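```bash
cat > h.py <<'E'
import cv2,numpy as np
from rig import ctrl
def ray(d,p):
    K=np.array([[d["fx"],0,d["cx"]],[0,d["fy"],d["cy"]],[0,0,1]])
    u=cv2.undistortPoints(np.array([[p]],float),K,np.array([d["k1"],0,0,0,0]))[0,0]
    E=np.array(d["extrinsics"]); v=E[:3,:3]@np.array([u[0],u[1],1]); return E[:3,3],v/np.linalg.norm(v)
def plane(d,p,z):
    o,v=ray(d,p); return o+v*(z-o[2])/v[2]
def tri(d1,p1,d2,p2):
    o1,v1=ray(d1,p1);o2,v2=ray(d2,p2)
    t=np.linalg.lstsq(np.c_[v1,-v2],o2-o1,rcond=None)[0]
    a=o1+t[0]*v1;b=o2+t[1]*v2
    return (a+b)/2,np.linalg.norm(a-b)
def proj(d,P):
    E=np.linalg.inv(np.array(d["extrinsics"])); K=np.array([[d["fx"],0,d["cx"]],[0,d["fy"],d["cy"]],[0,0,1]])
    return cv2.projectPoints(np.array(P,float).reshape(-1,1,3),cv2.Rodrigues(E[:3,:3])[0],E[:3,3],K,np.array([d["k1"],0,0,0,0]))[0][:,0]
E
python3 - <<'E'
from h import *
T=ctrl.read_camera("top");S=ctrl.read_camera("side")
def blobs(d,roi,f,mn,mx):
    x0,y0,x1,y1=roi; im=d["image"][y0:y1,x0:x1]; m=f(im.astype(int),cv2.cvtColor(im,cv2.COLOR_RGB2HSV).astype(int)).astype(np.uint8)
    n,l,st,c=cv2.connectedComponentsWithStats(m,connectivity=4)
    return [(np.round(c[i]+[x0,y0],2).tolist(),(st[i][:4]+[x0,y0,0,0]).tolist(),int(st[i][4])) for i in range(1,n) if mn<=st[i][4]<=mx]
grey=lambda a,h:(h[...,1]<70)&(h[...,2]>110)
print("pins top",blobs(T,(208,145,278,175),grey,2,60))
print("pins side",blobs(S,(170,160,245,225),grey,4,100))
# hole: not-wood-cream inside caddy
cream=lambda a,h:~((h[...,2]>175)&(h[...,1]<125))
for roi in((315,150,342,215),(157,157,187,206)):
    print("holes top",blobs(T,roi,cream,20,80))
im=T["image"]
print(cv2.cvtColor(im[158:162,318:338],cv2.COLOR_RGB2HSV)[0:4:2].tolist())
s=cv2.resize(S["image"][145:200,255:315],(800,733),interpolation=cv2.INTER_NEAREST)[:600]
cv2.imwrite("pics/s_long.png",s[:,:,::-1])
s=cv2.resize(T["image"][148:218,312:345],(283,600),interpolation=cv2.INTER_NEAREST)
cv2.imwrite("pics/t_long.png",s[:,:,::-1])
E
```

```text
pins top [([215.88, 151.88], [215, 151, 3, 3], 8), ([263.0, 156.33], [262, 155, 3, 4], 9)]
pins side [([228.88, 178.92], [227, 173, 4, 13], 40), ([186.82, 203.06], [185, 196, 5, 15], 49)]
holes top [([326.45, 156.59], [323, 155, 8, 5], 22), ([317.13, 198.27], [315, 195, 5, 7], 30)]
holes top [([166.59, 166.24], [163, 162, 8, 9], 49), ([173.29, 196.66], [169, 193, 9, 9], 65)]
[[[18, 95, 219], [18, 97, 218], [18, 99, 217], [18, 96, 221], [17, 115, 179], [14, 126, 178], [13, 123, 181], [14, 126, 180], [15, 124, 181], [15, 125, 180], [15, 123, 182], [15, 131, 173], [16, 111, 189], [18, 95, 227], [18, 100, 206], [18, 103, 207], [18, 97, 208], [18, 105, 202], [14, 129, 176], [14, 122, 178]], [[18, 100, 203], [17, 100, 202], [18, 102, 202], [18, 100, 207], [17, 113, 191], [14, 127, 179], [14, 122, 177], [15, 128, 178], [15, 128, 176], [14, 120, 180], [15, 125, 178], [14, 123, 176], [15, 113, 183], [19, 98, 211], [18, 96, 215], [18, 95, 213], [18, 97, 219], [17, 103, 204], [12, 137, 108], [12, 129, 115]]]
```

View pics/s_long.png

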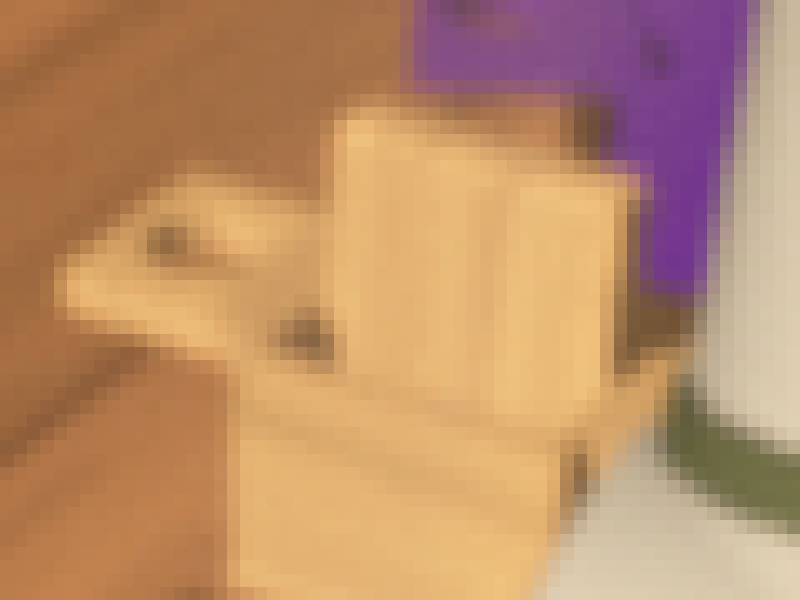

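View pics/t_long.png

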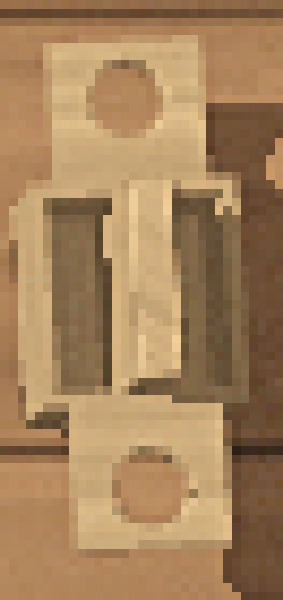

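```bash
python3 - <<'E'
from h import *
T=ctrl.read_camera("top");S=ctrl.read_camera("side")
# pins: top view tips; side view tips
for n,pt,ps in(("pinA tip",(215.9,151.9),(185.9,197.0)),("pinB tip",(263,156.3),(227.9,174.3))):
    P,e=tri(T,pt,S,ps); print(n,P.round(4),round(e,4), plane(T,pt,.14).round(4),plane(S,ps,.14).round(4))
A=plane(T,(215.9,151.9),.137);B=plane(T,(263,156.3),.137);print("sep",np.linalg.norm(A-B),"mid",(A+B)/2,np.arctan2(*(A-B)[1::-1]))
h1=plane(T,(326.0,158.9),.07);h2=plane(T,(329.2,204.2),.07)
print("hole",h1.round(4),h2.round(4),"sep",np.linalg.norm(h1-h2),"mid",((h1+h2)/2).round(4),"yaw",np.arctan2(*(h1-h2)[1::-1]))
P,e=tri(T,(326.0,158.9),S,(270.3,162.7));print("hole1 tri",P,e)
for pt,ps in(((326.5,168.5),(280.2,154.)),((326.8,192.4),(301,158.8))):
    print("handle top",tri(T,pt,S,ps),plane(T,pt,.12).round(4))
s1=plane(T,(166.6,166.2),.07);s2=plane(T,(173.3,196.7),.07);print("short",s1.round(3),s2.round(3),np.linalg.norm(s1-s2))
print("jar",plane(T,(244.5,205.5),.115).round(3))
E
```

```text
pinA tip [0.5849 0.0996 0.1404] 0.0034 [0.5837 0.0986 0.14  ] [0.587 0.1   0.14 ]
pinB tip [ 0.5703 -0.0588  0.1358] 0.0051 [ 0.5674 -0.0603  0.14  ] [ 0.5681 -0.0525  0.14  ]
sep 0.1600243084732984 mid [0.57609276 0.01927618 0.137     ] 1.468426050130484
hole [ 0.5694 -0.2815  0.07  ] [ 0.41   -0.2888  0.07  ] sep 0.15958093614514404 mid [ 0.4897 -0.2851  0.07  ] yaw 0.045802988731022475
hole1 tri [ 0.56971412 -0.28088775  0.0716731 ] 0.001384832205996468
handle top (array([ 0.52797603, -0.27523663,  0.12031602]), np.float64(0.0012922286870401432)) [ 0.5275 -0.2756  0.12  ]
handle top (array([ 0.44713266, -0.27245443,  0.12852696]), np.float64(0.004747684788687678)) [ 0.4459 -0.2746  0.12  ]
short [0.548 0.279 0.07 ] [0.44  0.254 0.07 ] 0.11102360541086803
jar [0.404 0.003 0.115]
```

```bash
cat >> h.py <<'E'
def go(target,yaw):
    s=ctrl.observe();R=np.array(s["tool_rot"]);c=np.array(s["eef_pos"])
    d=R.T@(np.array(target)-c)*100
    y=np.arctan2(R[1,0],R[0,0]); Rt=np.array([[np.cos(yaw),np.sin(yaw),0],[np.sin(yaw),-np.cos(yaw),0],[0,0,-1]])
    from scipy.spatial.transform import Rotation as Ro
    print("shift cm",d.round(2),"rotvec",Ro.from_matrix(R.T@Rt).as_rotvec().round(3),"t",s["time_s"],"grip",s["grip_width"],"F",np.round(s["force"],2),"pos",c.round(4))
E
python3 -c "
from h import *
go([.4897,-.2851,.2],-1.525)"
```

```text
shift cm [ -8.71 -35.97   1.49] rotvec [-0.    0.    0.31] t 0.3 grip 0.9947503000825365 F [ 0.26 -1.34  0.54] pos [ 0.1829 -0.4921  0.2149]
```

```bash
python3 -m creep '[[[-0.9,-3.6,0.1],[0,0,0.03],-1],[[-1.7,-7.2,0.3],[0,0,0.06],-1],[[-2.6,-10.8,0.5],[0,0,0.1],-1],[[-3.5,-14.4,0.6],[0,0,0.13],-1],[[-4.4,-18,0.8],[0,0,0.16],-1],[[-5.2,-21.6,0.9],[0,0,0.19],-1],[[-6.1,-25.2,1.1],[0,0,0.22],-1],[[-7,-28.8,1.2],[0,0,0.25],-1],[[-7.8,-32.4,1.4],[0,0,0.28],-1],[[-8.5,-35,1.5],[0,0,0.31],-1],[[-8.7,-36,1.5],[0,0,0.31],-1],[[-8.7,-36,1.5],[0,0,0.31],-1]]'
python3 -c "
from h import *
go([.4897,-.2851,.079],-1.525)
for n in('side','top'): cv2.imwrite('pics/%s1.png'%n,ctrl.read_camera(n)['image'][:,:,::-1])"
```

```text
time_s: 1.3
eef_pos: [0.4911, -0.284, 0.1997]
tool_rot: [[0.049, -0.999, -0.0], [-0.999, -0.049, 0.0], [-0.0, 0.0, -1.0]]
force: [0.3, -0.7, -0.5]
grip_width: 1.002
shift cm [ 0.11  0.15 12.07] rotvec [0.    0.    0.003] t 1.3 grip 1.0015470718052035 F [ 0.25 -0.7  -0.53] pos [ 0.4911 -0.284   0.1997]
```

View pics/side1.png

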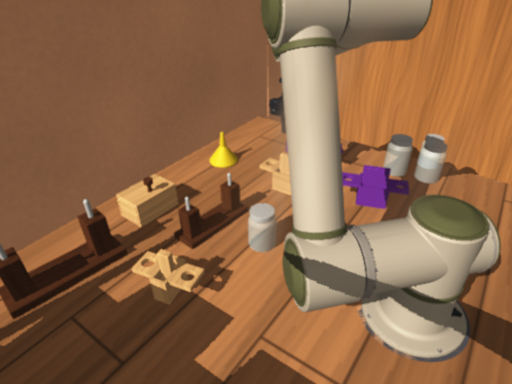

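The upper arm (around (310,150)) hides the gripper in this view, and the caddy end at (275,170) hasn't moved. I'll descend to the measured pose.

```bash
python3 -m creep '[[[0.1,0.1,1.5],[0,0,0],-1],[[0.1,0.1,3.5],[0,0,0],-1],[[0.1,0.1,5.5],[0,0,0],-1],[[0.1,0.1,7.5],[0,0,0],-1],[[0.1,0.1,9.2],[0,0,0],-1],[[0.1,0.1,10.6],[0,0,0],-1],[[0.1,0.1,11.6],[0,0,0],-1],[[0.1,0.1,12.0],[0,0,0],-1],[[0.1,0.1,12.0],[0,0,0],-1]]'
python3 -c "
from h import *
go([.4897,-.2851,.079],-1.525)
for n in('side','top'): cv2.imwrite('pics/%s2.png'%n,ctrl.read_camera(n)['image'][:,:,::-1])"
```

```text
time_s: 2.15
eef_pos: [0.4883, -0.2868, 0.0796]
tool_rot: [[0.045, -0.999, -0.001], [-0.999, -0.045, 0.001], [-0.001, 0.001, -1.0]]
force: [-1.0, 0.2, -0.9]
grip_width: 1.003
shift cm [-0.16 -0.15  0.06] rotvec [ 0.001  0.001 -0.001] t 2.15 grip 1.0027313387564674 F [-0.97  0.24 -0.87] pos [ 0.4883 -0.2868  0.0796]
```

View pics/top2.png

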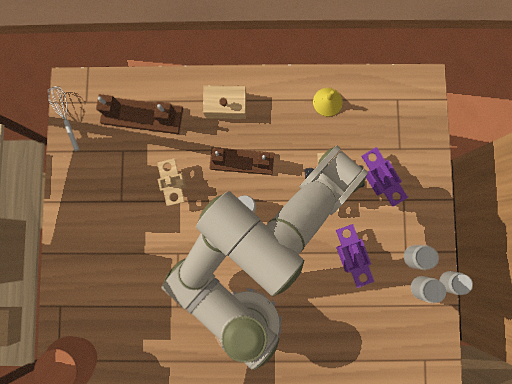

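The top view shows the wrist over the long caddy at (335,170), with the neighbours undisturbed. I'll close the gripper.

```bash
python3 -m creep '[[[-0.1,-0.1,0],[0,0,0],-0.3],[[-0.1,-0.1,0],[0,0,0],0.2],[[-0.1,-0.1,0],[0,0,0],0.5],[[-0.1,-0.1,0],[0,0,0],0.7],[[-0.1,-0.1,0],[0,0,0],1],[[-0.1,-0.1,0],[0,0,0],1],[[-0.1,-0.1,0],[0,0,0],1],[[-0.1,-0.1,0],[0,0,0],1],[[-0.1,-0.1,0],[0,0,0],1],[[-0.1,-0.1,0],[0,0,0],1],[[-0.1,-0.1,0],[0,0,0],1],[[-0.1,-0.1,0],[0,0,0],1]]' 35
```

```text
time_s: 3.25
eef_pos: [0.49, -0.2852, 0.08]
tool_rot: [[0.046, -0.999, 0.0], [-0.999, -0.046, -0.0], [0.0, 0.0, -1.0]]
force: [-0.3, 0.3, -0.5]
grip_width: 0.202
```

Opening 0.202 × 88 mm ≈ 18 mm, which matches the handle. Now I'll lift.

```bash
python3 -m creep '[[[0,0,-0.5],[0,0,0],1],[[0,0,-1.5],[0,0,0],1],[[0,0,-3],[0,0,0],1],[[0,0,-5],[0,0,0],1],[[0,0,-7],[0,0,0],1],[[0,0,-9],[0,0,0],1],[[0,0,-11],[0,0,0],1],[[0,0,-13],[0,0,0],1],[[0,0,-15],[0,0,0],1],[[0,0,-16.3],[0,0,0],1],[[0,0,-17],[0,0,0],1],[[0,0,-17],[0,0,0],1]]'
python3 -c "
from h import *
go([.4897,-.2851,.25],-1.525)
go([.5761,.0193,.25],-.103)
for n in('side','top'): cv2.imwrite('pics/%s3.png'%n,ctrl.read_camera(n)['image'][:,:,::-1])"
```

```text
time_s: 4.25
eef_pos: [0.4903, -0.2854, 0.2517]
tool_rot: [[0.046, -0.999, 0.002], [-0.999, -0.046, -0.002], [0.002, -0.002, -1.0]]
force: [0.1, 1.0, -3.8]
grip_width: 0.2
shift cm [-0.03  0.05  0.17] rotvec [-0.002 -0.002  0.   ] t 4.25 grip 0.19968117546796452 F [ 0.07  0.96 -3.81] pos [ 0.4903 -0.2854  0.2517]
shift cm [-30.04  -9.97   0.13] rotvec [-0.    -0.003 -1.422] t 4.25 grip 0.19968117546796452 F [ 0.07  0.96 -3.81] pos [ 0.4903 -0.2854  0.2517]
```

View pics/top3.png

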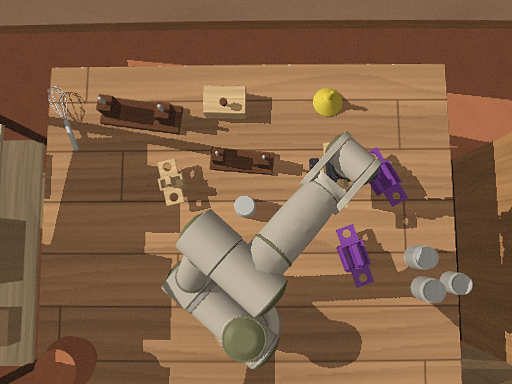

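View pics/side3.png

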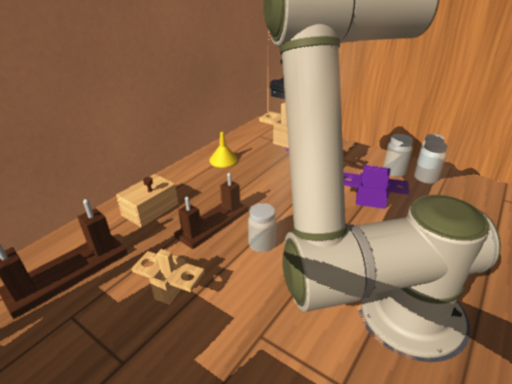

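The caddy is up at side (275,130), level, with a wrist force of −3.8 N that fits 0.35 kg. I'll do the transit in two halves.

```bash
python3 -m creep '[[[-0.7,-0.2,0],[0,0,-0.03],1],[[-2,-0.7,0],[0,0,-0.1],1],[[-3.6,-1.2,0],[0,0,-0.18],1],[[-5.3,-1.8,0],[0,0,-0.26],1],[[-7,-2.3,0],[0,0,-0.34],1],[[-8.7,-2.9,0],[0,0,-0.42],1],[[-10.4,-3.5,0],[0,0,-0.5],1],[[-12.1,-4,0],[0,0,-0.58],1],[[-13.6,-4.5,0],[0,0,-0.65],1],[[-14.7,-4.9,0],[0,0,-0.7],1],[[-15,-5,0],[0,0,-0.71],1]]'
python3 -c "
from h import *
go([.5761,.0193,.25],-.103)"
```

```text
time_s: 5.27
eef_pos: [0.5331, -0.1309, 0.2492]
tool_rot: [[0.69, -0.724, -0.001], [-0.724, -0.69, 0.001], [-0.002, 0.0, -1.0]]
force: [0.3, 0.6, -4.3]
grip_width: 0.201
shift cm [ -7.91 -13.47  -0.07] rotvec [-0.001  0.002 -0.707] t 5.2667 grip 0.2008828476821023 F [ 0.27  0.58 -4.33] pos [ 0.5331 -0.1309  0.2492]
```

```bash
python3 -m creep '[[[-0.3,-0.5,0],[0,0,-0.03],1],[[-1,-1.7,0],[0,0,-0.1],1],[[-1.9,-3.2,0],[0,0,-0.18],1],[[-2.8,-4.8,0],[0,0,-0.26],1],[[-3.7,-6.3,0],[0,0,-0.34],1],[[-4.6,-7.8,0],[0,0,-0.42],1],[[-5.5,-9.3,0],[0,0,-0.5],1],[[-6.4,-10.9,0],[0,0,-0.58],1],[[-7.2,-12.3,0],[0,0,-0.65],1],[[-7.8,-13.2,0],[0,0,-0.69],1],[[-7.9,-13.5,0],[0,0,-0.707],1],[[-7.9,-13.5,0],[0,0,-0.707],1]]'
python3 -c "
from h import *
go([.5761,.0193,.25],-.103)
for n in('side','top'): cv2.imwrite('pics/%s4.png'%n,ctrl.read_camera(n)['image'][:,:,::-1])
go([.5761,.0193,.25],-.103)
"
```

```text
time_s: 6.27
eef_pos: [0.5772, 0.0171, 0.2497]
tool_rot: [[0.994, -0.107, -0.001], [-0.107, -0.994, -0.0], [-0.001, 0.0, -1.0]]
force: [0.1, -1.0, -3.8]
grip_width: 0.202
shift cm [-0.13 -0.2  -0.03] rotvec [ 0.     0.001 -0.005] t 6.2667 grip 0.20202216065895082 F [ 0.09 -0.98 -3.81] pos [0.5772 0.0171 0.2497]
shift cm [-0.13 -0.29 -0.01] rotvec [ 0.     0.    -0.007] t 6.3667 grip 0.19928883044212345 F [-0.9  -0.13 -3.68] pos [0.577  0.0163 0.2499]
```

View pics/top4.png

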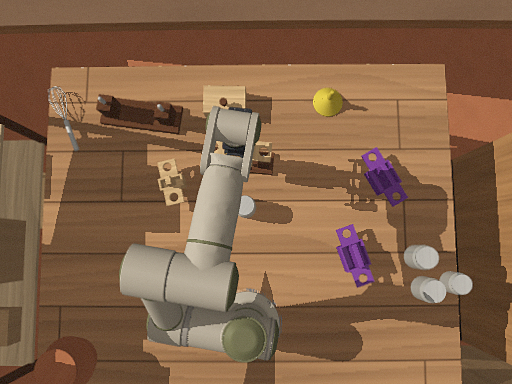

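View pics/side4.png

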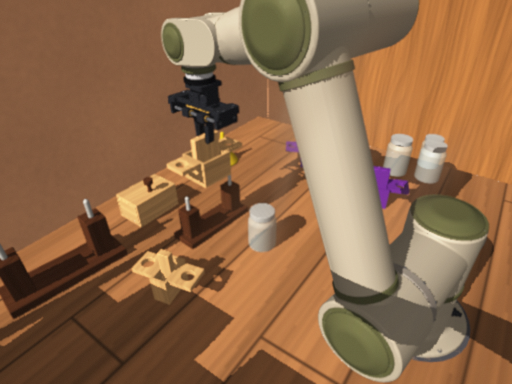

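```bash
python3 -m creep '[[[-0.1,-0.3,0],[0,0,0],1],[[-0.1,-0.3,1],[0,0,0],1],[[-0.1,-0.3,3],[0,0,0],1],[[-0.1,-0.3,5],[0,0,0],1],[[-0.1,-0.3,6],[0,0,0],1],[[-0.1,-0.3,6],[0,0,0],1],[[-0.1,-0.3,6],[0,0,0],1]]'
python3 - <<'E'
from h import *
go([.577,.020,.19],-.103)
S=ctrl.read_camera('side')
cv2.imwrite('pics/s5.png',cv2.resize(S['image'][120:260,145:285],(600,600),interpolation=cv2.INTER_CUBIC)[:,:,::-1])
T=ctrl.read_camera('top')
cv2.imwrite('pics/t5.png',cv2.resize(T['image'][130:190,195:295],(800,480),interpolation=cv2.INTER_CUBIC)[:,:,::-1])
E
```

```text
time_s: 6.95
eef_pos: [0.5765, 0.0199, 0.1901]
tool_rot: [[0.994, -0.108, -0.0], [-0.108, -0.994, -0.0], [-0.0, 0.0, -1.0]]
force: [-0.5, -0.7, -3.2]
grip_width: 0.199
shift cm [ 0.05 -0.01  0.01] rotvec [ 0.     0.    -0.005] t 6.95 grip 0.1991828556876614 F [-0.45 -0.67 -3.23] pos [0.5765 0.0199 0.1901]
```

View pics/s5.png

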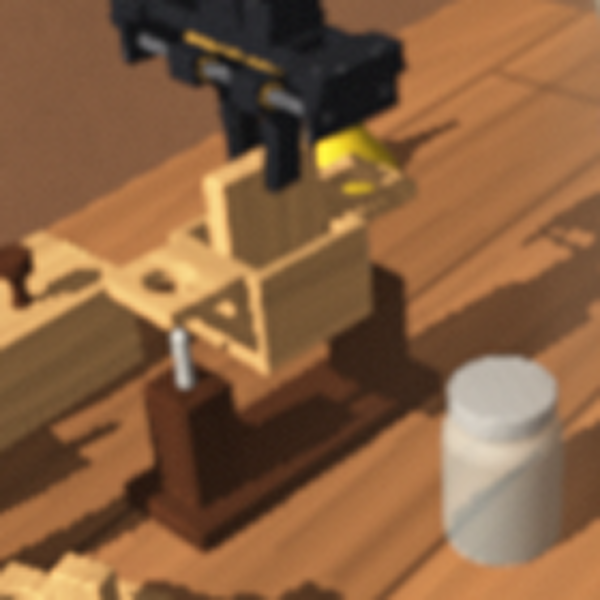

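View pics/t5.png

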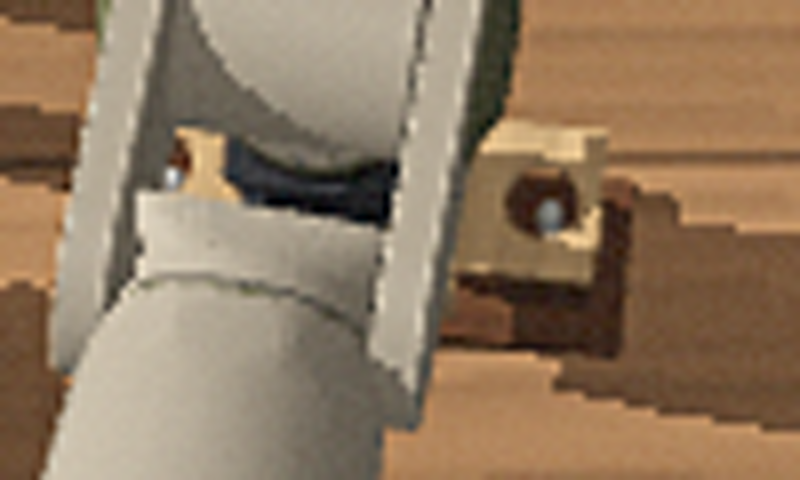

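Pin B (side crop (183,355), pin A) stands below the holes. In the top crop, pin B at (549,216) shows inside the hole centred at about (542,205). I'll work out the offset.

```bash
python3 - <<'E'
from h import *
T=ctrl.read_camera('top');S=ctrl.read_camera('side')
print("holeB",plane(T,(262.3,155.1),.181),"pinB",plane(T,(263.0,156.3),.139))
# predicted hole centres from TCP
s=ctrl.observe();R=np.array(s["tool_rot"]);c=np.array(s["eef_pos"]);u=R[:,1]*.08
for sg in(-1,1):
    h=c+sg*u; h[2]=.181; print("pred hole",h.round(4),proj(T,h),proj(S,h))
print("side hole px->",plane(S,(145+158/600*140-.5,120+283/600*140-.5),.181))
E
```

```text
holeB [ 0.56383139 -0.0580106   0.181     ] pinB [ 0.56754806 -0.06031535  0.139     ]
pred hole [0.5856 0.0995 0.181 ] [[214.37992413 148.96439645]] [[184.52723235 184.01066814]]
pred hole [ 0.5683 -0.0595  0.181 ] [[262.75008703 153.74913694]] [[228.65068876 160.87197427]]
side hole px-> [0.58716215 0.10933609 0.181     ]
```

Errors are within about 4 mm and the clearance is ±10 mm. I'll nudge +1.5 mm in x and lower over the pins.

```bash
python3 -m creep '[[[0.15,0,0.3],[0,0,0],1],[[0.15,0,1],[0,0,0],1],[[0.15,0,1.7],[0,0,0],1],[[0.15,0,2.4],[0,0,0],1],[[0.15,0,3.1],[0,0,0],1],[[0.15,0,3.7],[0,0,0],1],[[0.15,0,4.2],[0,0,0],1],[[0.15,0,4.5],[0,0,0],1],[[0.15,0,4.5],[0,0,0],1]]'
python3 - <<'E'
from h import *
go([.577,.020,.121],-.103)
S=ctrl.read_camera('side')
cv2.imwrite('pics/s6.png',cv2.resize(S['image'][120:260,145:285],(600,600),interpolation=cv2.INTER_CUBIC)[:,:,::-1])
T=ctrl.read_camera('top')
cv2.imwrite('pics/t6.png',cv2.resize(T['image'][130:190,195:295],(800,480),interpolation=cv2.INTER_CUBIC)[:,:,::-1])
E
```

```text
time_s: 7.9
eef_pos: [0.5777, 0.02, 0.1443]
tool_rot: [[0.994, -0.108, -0.001], [-0.108, -0.994, 0.0], [-0.001, -0.0, -1.0]]
force: [-0.1, -0.5, -4.8]
grip_width: 0.206
shift cm [-0.07  0.01  2.33] rotvec [-0.     0.001 -0.005] t 7.9 grip 0.20600190824700507 F [-0.1  -0.54 -4.78] pos [0.5777 0.02   0.1443]
```

View pics/s6.png

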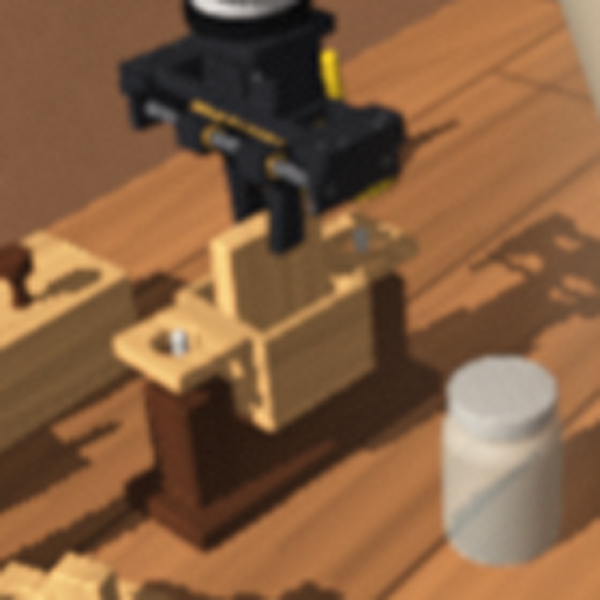

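View pics/t6.png

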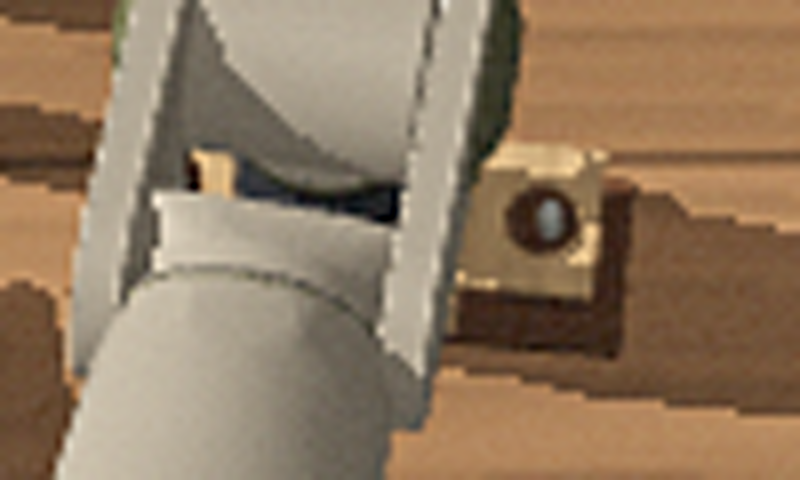

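Both pins are through the holes: side crop (178,342) and (362,238), top crop (549,218). They sit slightly toward −y, so I'll shift the caddy 2 mm that way while lowering slowly.

```bash
python3 -m creep '[[[0,0.1,0.3],[0,0,0],1],[[0,0.2,0.7],[0,0,0],1],[[0,0.2,1.1],[0,0,0],1],[[0,0.2,1.5],[0,0,0],1],[[0,0.2,1.8],[0,0,0],1],[[0,0.2,2.0],[0,0,0],1],[[0,0.2,2.1],[0,0,0],1],[[0,0.2,2.1],[0,0,0],1]]'

```

```text
time_s: 8.67
eef_pos: [0.5777, 0.018, 0.1238]
tool_rot: [[0.994, -0.108, -0.0], [-0.108, -0.994, 0.0], [-0.0, 0.0, -1.0]]
force: [-0.4, -0.0, -4.7]
grip_width: 0.2
```

```bash
python3 -m creep '[[[0,0,0.1],[0,0,0],1],[[0,0,0.15],[0,0,0],1],[[0,0,0.2],[0,0,0],1],[[0,0,0.2],[0,0,0],1]]';  python3 -c "
from h import *
go([.5777,.018,.121],-.103)"
```

```text
time_s: 9.0
eef_pos: [0.5778, 0.018, 0.1221]
tool_rot: [[0.994, -0.108, 0.0], [-0.108, -0.994, 0.0], [0.0, -0.0, -1.0]]
force: [1.1, 0.3, -4.8]
grip_width: 0.203
shift cm [-0.01  0.    0.11] rotvec [-0.    -0.    -0.005] t 9.0 grip 0.20320904521579236 F [ 1.08  0.29 -4.81] pos [0.5778 0.018  0.1221]
```

```bash
python3 -m creep '[[[0,0,0.05],[0,0,0],1],[[0,0,0.1],[0,0,0],1],[[0,0,0.12],[0,0,0],1],[[0,0,0.12],[0,0,0],1]]'; python3 -m creep '[[[0,0,0.05],[0,0,0],1],[[0,0,0.08],[0,0,0],1],[[0,0,0.08],[0,0,0],1]]'
```

```text
time_s: 9.33
eef_pos: [0.5779, 0.018, 0.122]
tool_rot: [[0.994, -0.108, 0.001], [-0.108, -0.994, -0.0], [0.001, 0.0, -1.0]]
force: [-3.9, 0.6, 5.7]
grip_width: 0.199
time_s: 9.58
eef_pos: [0.5779, 0.0179, 0.122]
tool_rot: [[0.994, -0.108, 0.001], [-0.108, -0.994, -0.0], [0.001, 0.0, -1.0]]
force: [-7.2, 1.6, 11.7]
grip_width: 0.201
```

The force has flipped to +12 N with z stopped at 0.122, so the ears are on the posts. I'll relax and open.

```bash
python3 -m creep '[[[0,0,-0.1],[0,0,0],1],[[0,0,-0.12],[0,0,0],0.6],[[0,0,-0.12],[0,0,0],0.4],[[0,0,-0.12],[0,0,0],0.2],[[0,0,-0.12],[0,0,0],0],[[0,0,-0.12],[0,0,0],-0.3],[[0,0,-0.12],[0,0,0],-0.5],[[0,0,-0.12],[0,0,0],-0.5],[[0,0,-0.12],[0,0,0],-0.5]]'
python3 - <<'E'
from h import *
go([.5777,.018,.121],-.103)
S=ctrl.read_camera('side')
cv2.imwrite('pics/s7.png',cv2.resize(S['image'][120:260,145:285],(600,600),interpolation=cv2.INTER_CUBIC)[:,:,::-1])
E
```

```text
time_s: 10.33
eef_pos: [0.5778, 0.018, 0.1212]
tool_rot: [[0.994, -0.108, 0.0], [-0.108, -0.994, 0.0], [-0.0, -0.0, -1.0]]
force: [-1.3, 0.0, -0.1]
grip_width: 0.703
shift cm [-0.01 -0.    0.02] rotvec [-0.     0.    -0.005] t 10.3333 grip 0.7033150603335231 F [-1.3   0.03 -0.06] pos [0.5778 0.018  0.1212]
```

View pics/s7.png

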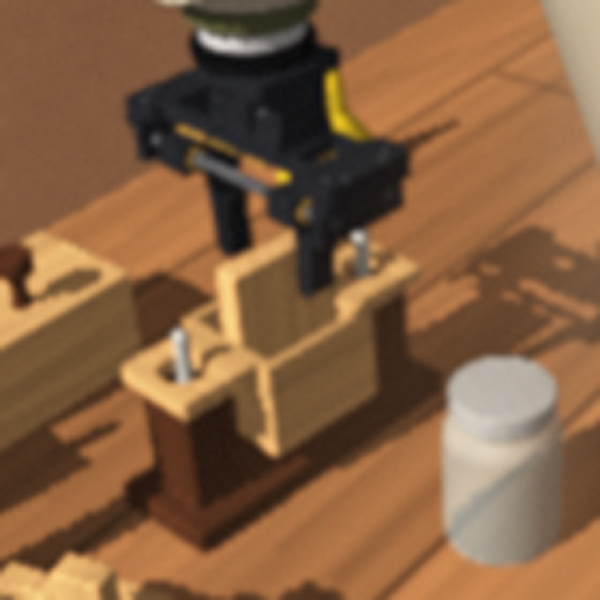

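The caddy is seated: both pins stand up through the ears at (180,355) and (360,250), and the fingers are free. I'll retreat upward.

```bash
python3 -m creep '[[[0,0,-0.3],[0,0,0],-0.5],[[0,0,-1],[0,0,0],-0.5],[[0,0,-2.5],[0,0,0],-0.5],[[0,0,-4.5],[0,0,0],-0.5],[[0,0,-6.5],[0,0,0],-0.5],[[0,0,-9],[0,0,0],-0.5],[[0,0,-12],[0,0,0],-0.5],[[0,0,-14],[0,0,0],-0.5],[[0,0,-14],[0,0,0],-0.5]]'
python3 -m creep '[[[0,3,0],[0,0,0],-0.5],[[0,7,0],[0,0,0],-0.5],[[0,11,0],[0,0,0],-0.5],[[0,15,0],[0,0,0],-0.5],[[0,19,0],[0,0,0],-0.5],[[0,22,0],[0,0,0],-0.5],[[0,22,0],[0,0,0],-0.5],[[0,22,0],[0,0,0],-0.5]]'
python3 - <<'E'
from h import *
S=ctrl.read_camera('side');T=ctrl.read_camera('top')
cv2.imwrite('pics/s8.png',S['image'][:,:,::-1])
cv2.imwrite('pics/t8.png',cv2.resize(T['image'][125:225,140:340],(800,400),interpolation=cv2.INTER_CUBIC)[:,:,::-1])
E
```

```text
time_s: 11.13
eef_pos: [0.579, 0.0178, 0.2665]
tool_rot: [[0.994, -0.108, 0.008], [-0.108, -0.994, -0.001], [0.008, 0.0, -1.0]]
force: [-0.1, -0.3, 0.3]
grip_width: 0.754
time_s: 11.8
eef_pos: [0.5536, -0.2017, 0.2606]
tool_rot: [[0.994, -0.11, -0.001], [-0.11, -0.994, 0.001], [-0.001, -0.001, -1.0]]
force: [-0.3, -0.8, -0.1]
grip_width: 0.748
```

View pics/s8.png

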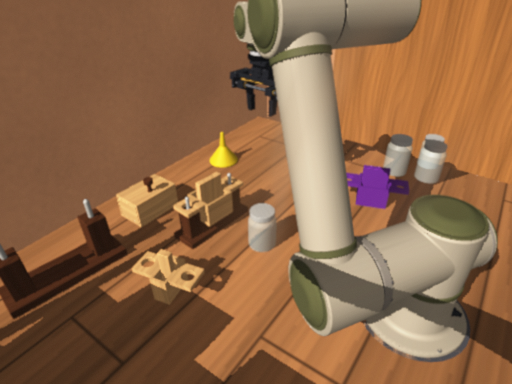

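View pics/t8.png

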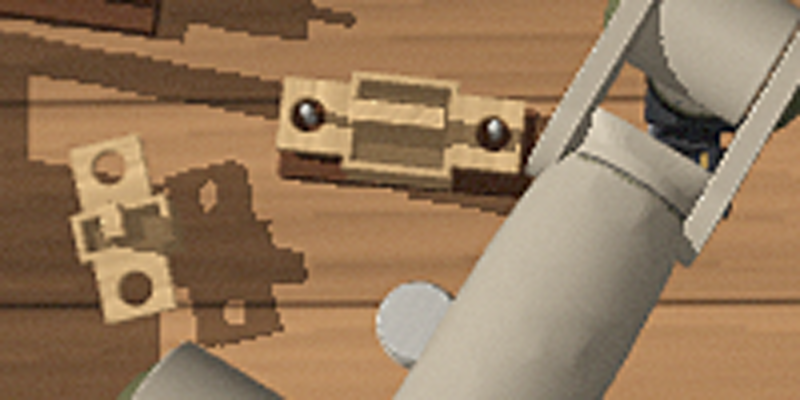

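The top view shows both pins near the centre of the holes, at (308,115) and (493,131). The short caddy at (120,230) and the jar at (418,322) haven't moved. One numeric check, then I'll hand in.

```bash
python3 - <<'E'
from h import *
T=ctrl.read_camera('top');S=ctrl.read_camera('side')
a=plane(T,(216.3,153.2),.112);b=plane(T,(262.7,157.2),.112)
print((a+b)/2,np.linalg.norm(a-b),np.arctan2(*(a-b)[1::-1]))
# side handle-top far-left corner vs top view: height
k=plane(T,(140+(398/4)-.5,125+113/4-.5),.162); print("handle top pred side px",proj(S,k))
cv2.imwrite('pics/s9.png',cv2.resize(S['image'][160:240,165:255],(675,600),interpolation=cv2.INTER_CUBIC)[:,:,::-1])
o=ctrl.observe();print(o["time_s"],o["force"],o["dq"].round(3) if hasattr(o["dq"],'round') else o["dq"])
ctrl.job_done()
E
```

```text
[0.57698615 0.02033591 0.112     ] 0.15997412509462955 1.475749154707195
handle top pred side px [[208.70269943 177.84618749]]
12.0 [-0.27452515 -0.38793018  0.72776856] [ 0.    -0.    -0.002 -0.001 -0.    -0.002]
the job is handed in; nothing more can be done
```

View pics/s9.png

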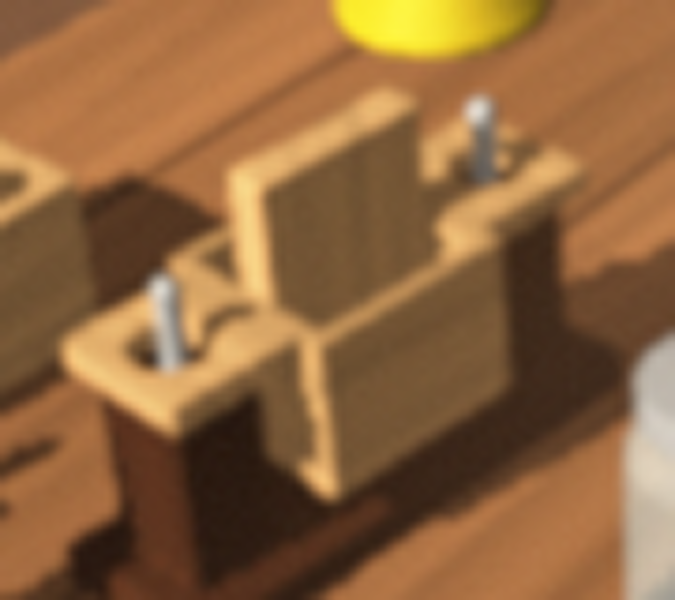

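The long caddy is hanging on the smaller stand with both pins through its ear holes, and I handed the job in at 12.0 s; no verdict is reported.

**What I did:** I gripped the handle (opening measured 18 mm) and lifted the caddy well above the pins. I then turned it to the pin line and lowered it until the ears touched the posts, where the wrist force turned upward to about 12 N with the tool stopped at z = 0.122. Then I opened the gripper and backed off.

**Last checks:**
- **Position:** the hole midpoint is (0.577, 0.020), about 1 mm from the measured pin midpoint. The caddy's length is within 0.01 rad of the pin line.
- **Seating:** in the last side picture both ears rest on the posts, and the caddy looks level.
- **Bystanders:** the short caddy and jar look unmoved in the pictures; I did not measure them again.

**Disagreements:**
- **Pin B:** its tip differed by up to 8 mm between the two cameras, so I relied on the top view.
- **Height before seating:** one ear-hole reading from the side view, made while the caddy was still above the pins, was about 10 mm off. I put that down to a poor pixel pick.
- **Final height:** I judged it from contact and the pictures, not from a fresh two-view measurement.

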